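# Pack the vase and stack the next tote

### The job

Lay the finished bamboo vase lengthwise on the floor of the open blue tote that stands on the table. Then take the empty tote off the sloping stand, turn it so that its orange end comes over the lower tote's plain blue end, and set it down on top so that it stands level on the ledges instead of nesting onto the vase. Set both down gently without dropping them, and leave everything else on the table where it is.

Things in the scene. Friction and masses are not known exactly. Their poses are not given: they have to be found in the camera images.
- lower_mid (a point): Open blue stack-nest tote standing loose on the table, 0.24 kg. Rim 200 (x) x 152 (y) mm, underside 172 x 124, height 80; walls 3 mm, leaning out 6 degrees; floor 3 mm thick. An upright rim band, 22 high and 8 mm thick, runs round the top; mouth inside it 184 x 136 mm. +x end: orange band and white card; -x end: plain blue. Point: its centre, 40 mm above the underside, z up.
- lower_plain_rim (a point): Lower tote, middle of the plain end's rim band (96 mm along -x, 11 mm below the rim top). Four hollow pillars stand in the long walls at x = +66 and -38 mm, 26 mm long in x; their faces are 85 mm apart at the floor, 100 mm at the top, and end in flat ledges 10 mm below the rim.
- lower_orange_rim (a point): Lower tote, middle of the orange end's rim band (96 mm along +x). A like tote put on top with its orange end over this one's plain end stands on the ledges, its underside 70 mm above this one's, with some 6 mm of play each way in the mouth; the same way round it would nest, sinking to 29 mm.
- upper_mid (a point): Empty tote to be stacked, identical to the lower one, loose, 0.17 to 0.25 kg. It starts on the stand pitched 30 degrees, open top leaning to the robot; the orange end is low, by the stand's lip; the plain end is high and farther, with free air on both sides of its rim. Point: its centre, 40 mm above the underside; x to the orange end, z from underside to open top.
- upper_orange_rim (a point): Middle of the upper tote's orange end's rim band (96 mm along +x from the centre, 11 mm below the rim's top). Axes as the tote.
- upper_plain_rim (a point): Middle of the upper tote's plain end's rim band (96 mm along -x from the centre, 11 mm below the rim's top). Axes as the tote.
- vase_mid (a point): Finished bamboo hanging vase with burnt twig pattern, lying on its flat back, 60 to 130 g, loose: an olive tube 54 mm in diameter and 80 mm long (x from -40 to +40), from whose bottom a light flat strip 28 mm wide, 5 mm thick runs on to x = +90 mm. This point is the middle of the tube on its axis, 27 mm above its lowest side; x along the tube towards the strip's free end, z up.
- stand: Fixed grey sheet-steel stand with a tray sloping 30 degrees (low side towards the robot, 200 x 149 mm, low side flanges, 15 mm lip at the low end) on a tube frame. Origin on the table under its middle; tray middle 66 mm up; x points level to its high side.
- blank_strip: Bystander: flat bamboo strip, 45 x 190 x 6 mm (long in y). Origin under its centre.
- plaque: Bystander: round pale-teal plaque with a bird, 140 mm wide, 9 mm thick, lying. Origin under its centre.
- sander: Bystander: cork sanding block, 100 x 55 x 34 mm. Origin under its centre.
There are look-alikes about, which are no part of the job. What is shaped like the part that bears vase_mid but pink or purple is not meant.

How it is judged:
By the outcome, as a careful person would: the job done as asked, in the order asked, and still so for the second after the job is handed in, with the robot touching nothing.
It also fails if it takes over 62 s, if anything falls off the work surface, if the arm or the gripper's body presses on something with over 40 N, if the wrist force passes 120 N, or if a joint passes its speed limit or range.

### The arm

A 6-joint arm with a two-finger parallel gripper is mounted at the origin on the work surface. World frame = base frame: x ahead of the robot, y to its left, z up, the work surface at z = 0. Lengths are in m, angles in rad, forces in N, time in s.
With the tool pointing down it reaches from about 0.425 to 1.125 m from the base axis. Payload 14.9 kg.
Tool frame: the origin (TCP) lies at the very end of the fingers, on their centre line; the grasp point (between the pads) lies 19 mm behind it; z points along the fingers, y is the line along which they close (so a half turn about z gives the same grasp; the last joint's range is limited). The gripper opens to 91 mm and grips with 3 to 60 N. Pads are 32 mm wide; open, the fingers measure 118 mm over their backs; the gripper's body (76 mm by 178 mm) begins 60 mm behind the grasp point.
Start: joints at [-1.285, 0.379, 1.734, -0, 1.028, -0.033], TCP at [0.219, -0.665, 0.214] pointing down, gripper open.
Joint ranges: [-2.77, 2.77], [-0.74, 2.19], [0, 2.66], [-1.06, 4.2], [0.31, 2.87], [-3.08, 3.08]. Speed limits (rad/s): [1.89, 1.89, 2.39, 3.14, 3.14, 3.14].

### API

Orientations are given as a rotation vector (axis times angle).
In Python, from cell import bot gives the robot as it stands.
- The arm moves only by the shell command python3 -m jog 'ROWS' [FORCE]. ROWS is JSON, a list of rows, each a list of 7 numbers: the shift along the tool's x, y, z in mm, then the turn, a rotation vector about the tool's x, y, z in degrees, then the finger opening in mm, from 0 to 91.2. A call has 1 to 20 rows; each row shifts and turns the commanded pose from where the row before left it, along the tool's axes as they then stand; what a row does not reach is not made up. A row lasts 1/12 s, in which the tool goes at most 41.7 mm and 7.16 degrees, less where a joint would pass 70% of its speed; a pose out of reach is approached as far as the arm can. A call is refused whole if a number of a shift passes 41.7 or a number of a turn 7.16, either way. A call with a gripper value outside its range is refused whole. The fingers move at their own pace and stop on an object; FORCE is the grip in N (left out, the last holds). Time passes only in rows, so rows that do not move let the fingers close. It gives the time, the measured TCP pose, the force, the opening and the grip force at its end, in the units of the state.
- bot.read_state(): the state, without advancing time (a new reading comes with each control period).
- bot.camera(name): name is "scene" or "top"; returns a dict with "frame" (400x640x3 uint8, red, green, blue), "fx", "fy", "cx", "cy" (pixels), "extrinsics" (4x4, takes a point from world to camera coordinates). Camera axes: x right, y up, looking along -z (the intrinsics and any distortion apply to the point x, -y, -z); pixel columns grow to the right and rows downward; lengths in m; the calibration is good to about 2 mm. A picture is of the moment at which its call begins. There is no depth.
- bot.sign_off(): hands the job in; it is judged then, once.
The state is a dict: "time": time; "joint_pos": joint angles; "qvel": joint speeds; "effort": joint torques, N m; "ee_pos": TCP position; "orientation": TCP orientation; "force": force on the tool from outside, world axes, zero at the start; "wrist_torque": the same for the moment, N m; "grip_width": finger opening in m; "finger_force": force on a finger pad.
Only numpy, scipy, OpenCV 4.12 (cv2) and the standard library are available. Lean on these libraries where they do the work, as an engineer would, in place of code of your own. Each camera call takes 0.05 s, during which the arm holds its last target. There are 200 camera calls.

## Working session

There is one attempt and no reset: what is moved stays moved. The work goes in short steps, Python scripts to look and compute and a shell command to move; the robot and the scene stay as the last step left them, time stands still between calls to the robot, and variables do not carry over. Pictures are saved under pics/ and viewed, at most 10 in all, crops included, and the job is handed in when it is done.

```bash
ls; mkdir -p pics
python3 - <<'E'
from cell import bot
import cv2,numpy as np
for n in("scene","top"):
    c=bot.camera(n); cv2.imwrite(f"pics/{n}0.png",c["frame"][:,:,::-1]); print(n,c["fx"],c["fy"],c["cx"],c["cy"],[k for k in c]); print(np.round(c["extrinsics"],4).tolist())
print(bot.read_state())
E
```

```text
pics
scene 459.89650076363296 459.89650076363296 323.9590696635299 200.80458285186097 ['frame', 'fx', 'fy', 'cx', 'cy', 'extrinsics']
[[0.0803, 0.9966, -0.0191, -0.0848], [-0.6451, 0.0665, 0.7612, 0.1597], [0.7599, -0.0488, 0.6483, -1.5992], [0.0, 0.0, 0.0, 1.0]]
top 394.52204767599204 394.52204767599204 320.55221066899907 201.0650329482605 ['frame', 'fx', 'fy', 'cx', 'cy', 'extrinsics']
[[-0.0236, -0.9997, 0.0111, 0.0746], [0.9917, -0.022, 0.1264, -0.4226], [-0.1261, 0.014, 0.9919, -1.2719], [0.0, 0.0, 0.0, 1.0]]
{'time': 0.1, 'joint_pos': array([-1.28528837e+00,  3.79346825e-01,  1.73471577e+00, -1.98336800e-05,
        1.02846354e+00, -3.33120040e-02]), 'qvel': array([ 0.00015074, -0.00101848, -0.00169174, -0.0010204 ,  0.00025626,
        0.00036177]), 'effort': array([-3.70487716e-03, -7.65053630e+01, -4.35294628e+01,  6.50834735e-02,
        3.98566516e-02, -3.28341105e-05]), 'ee_pos': array([ 0.21929829, -0.66440184,  0.21336361]), 'orientation': array([-3.10084597e+00, -4.98552122e-01,  2.10812435e-04]), 'force': array([-0.05012471, -0.49346127, -0.64171484]), 'wrist_torque': array([ 0.02543447, -0.00745669, -0.02852503]), 'finger_force': 0.0, 'grip_width': 0.09100001453422005}
```

View pics/scene0.png

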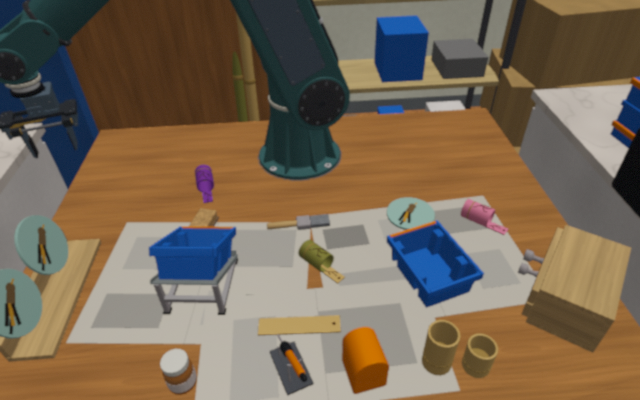

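View pics/top0.png

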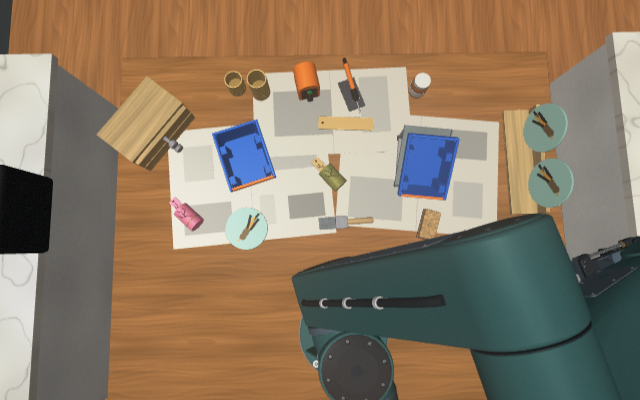

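Candidates for the vase are the olive tube (scene 318,255; top 328,175), the pink one (scene 480,214; top 187,213) and the purple one (scene 205,182). The olive one matches the description. The lower tote is at top (244,155) and the upper tote on the stand at top (428,165).

```bash
cat > h.py <<'E'
from cell import bot
import cv2,numpy as np
from scipy.spatial.transform import Rotation as R
def cam(n):
    c=bot.camera(n); E=np.array(c["extrinsics"]); c["R"]=E[:3,:3]; c["t"]=E[:3,3]; c["C"]=-E[:3,:3].T@E[:3,3]; return c
def rays(c,uv):
    uv=np.atleast_2d(uv).astype(float)
    d=np.c_[(uv[:,0]-c["cx"])/c["fx"],-(uv[:,1]-c["cy"])/c["fy"],-np.ones(len(uv))]@c["R"]
    return d/np.linalg.norm(d,axis=1)[:,None]
def onz(c,uv,z):
    d=rays(c,uv); return c["C"]+d*((z-c["C"][2])/d[:,2])[:,None]
def proj(c,P):
    p=np.atleast_2d(P)@c["R"].T+c["t"]; return np.c_[c["cx"]-c["fx"]*p[:,0]/p[:,2],c["cy"]+c["fy"]*p[:,1]/p[:,2]]
def tri(c1,u1,c2,u2):
    d1,d2=rays(c1,u1)[0],rays(c2,u2)[0]
    s=np.linalg.lstsq(np.c_[d1,-d2],c2["C"]-c1["C"],rcond=None)[0]
    a,b=c1["C"]+s[0]*d1,c2["C"]+s[1]*d2; return (a+b)/2,np.linalg.norm(a-b)
def hsv(c): return cv2.cvtColor(c["frame"],cv2.COLOR_RGB2HSV)
def mask(c,lo,hi,box):
    m=cv2.inRange(hsv(c),lo,hi); z=np.zeros_like(m); x0,y0,x1,y1=box; z[y0:y1,x0:x1]=m[y0:y1,x0:x1]; return z
def big(m):
    return max(cv2.findContours(m,cv2.RETR_EXTERNAL,cv2.CHAIN_APPROX_NONE)[0],key=cv2.contourArea)[:,0,:]
def crop(c,box,k,name):
    x0,y0,x1,y1=box; cv2.imwrite(name,cv2.resize(c["frame"][y0:y1,x0:x1,::-1],None,fx=k,fy=k,interpolation=cv2.INTER_CUBIC))
E
python3 - <<'E'
from h import *
t=cam("top"); s=cam("scene")
np.set_printoptions(precision=4,suppress=True)
print(t["C"],s["C"])
# lower tote
m=mask(t,(100,120,60),(130,255,255),(190,100,290,205))|mask(t,(0,150,120),(15,255,255),(190,100,290,205))
k=big(m); P=onz(t,k,.08); r=cv2.minAreaRect((P[:,:2]*1000).astype(np.float32)); print("lower",r,cv2.boxPoints(r).tolist())
# vase
for n,c,b in(("top",t,(295,140,360,205)),("scene",s,(290,230,350,290))):
    h=hsv(c); m=mask(c,(22,90,30),(45,255,150),b); k=big(m); print(n,"olive",cv2.minAreaRect(k),cv2.contourArea(k))
    if n=="top":
        P=onz(t,k,.03)[:,:2]*1000; print(cv2.minAreaRect(P.astype(np.float32)))
a=np.vstack([cv2.resize(t["frame"][110:210,200:360],(800,500//1),interpolation=2)[:300] if 0 else cv2.resize(t["frame"][115:205,380:480],(500,450),interpolation=2)])
b=cv2.resize(s["frame"][215:315,140:240],(300,300),interpolation=2)
v=cv2.resize(t["frame"][145:195,300:350],(300,300),interpolation=2)
im=np.zeros((600,800,3),np.uint8); im[:450,:500]=a; im[:300,500:]=b; im[300:,500:]=v
cv2.imwrite("pics/c1.png",im[:,:,::-1])
E
```

```text
[0.2604 0.0831 1.3143] [ 1.325  -0.0042  0.9135]
lower ((571.7411499023438, 309.1865539550781), (198.16622924804688, 149.3621368408203), 17.549596786499023) [[454.75103759765625, 350.5150451660156], [499.78839111328125, 208.10476684570312], [688.7312622070312, 267.8580627441406], [643.6939086914062, 410.2683410644531]]
top olive ((332.04656982421875, 176.69137573242188), (24.13475227355957, 14.680505752563477), 49.76364517211914) 295.0
((504.2745056152344, 25.037353515625), (80.7782974243164, 49.07906723022461), 38.46670913696289)
scene olive ((315.59228515625, 255.3721923828125), (34.18364715576172, 19.09600257873535), 35.83765411376953) 548.5
```

View pics/c1.png

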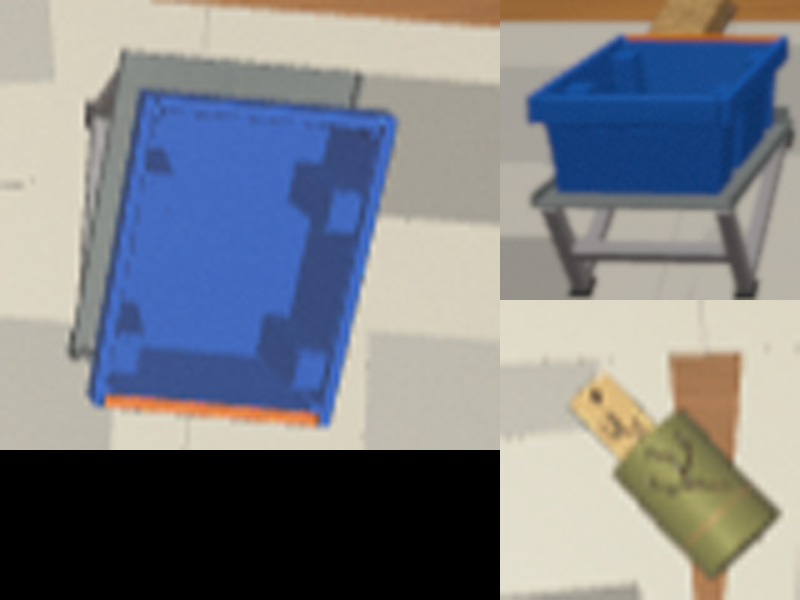

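The crop confirms the vase: an olive tube with a light strip pointing to +x+y at about 38°. Lower tote: centre (572,309) mm and long axis 17.5°, with the orange end towards the robot. The measured rim of 198x149 matches the given size. Next I triangulate the upper tote's rim corners and work out the move to the vase.

```bash
cat >> h.py <<'E'
np.set_printoptions(precision=4,suppress=True)
def go(pos,Rm=None,n=None):
    "shift (mm, tool axes now) and turn (deg) from the present pose to a target"
    s=bot.read_state(); R0=R.from_rotvec(s["orientation"]).as_matrix(); Rm=R0 if Rm is None else Rm
    d=R0.T@(np.array(pos)-s["ee_pos"])*1e3; w=np.degrees(R.from_matrix(R0.T@Rm).as_rotvec())
    print("pos",s["ee_pos"],"shift",np.round(d,1),"turn",np.round(w,1),"shift in target axes",np.round(Rm.T@R0@d,1),"q",np.degrees(s["joint_pos"]).round(0))
def down(psi,tilt=None):
    p=np.radians(psi); x=np.array([np.cos(p),np.sin(p),0]); z=np.array([0,0,-1.]); return np.c_[x,np.cross(z,x),z]
E
python3 - <<'E'
from h import *
t=cam("top"); s=cam("scene")
T=np.array([[407.6,133.4],[459.4,138.4],[445,200.2],[398.4,195.6]])
S=np.array([[215.7,248.3],[150,248.3],[180.7,227.7],[235,227.7]])
m=mask(t,(100,120,60),(130,255,255),(385,115,475,210))|mask(t,(0,150,150),(12,255,255),(385,115,475,210))
k=big(m); ap=cv2.approxPolyDP(cv2.convexHull(k),4,True)[:,0]; print("top poly",ap.tolist())
m=mask(s,(100,120,40),(130,255,255),(140,215,245,285)); k=big(m); print("scene poly",cv2.approxPolyDP(cv2.convexHull(k),2.5,True)[:,0].tolist())
P=[]
for a,b in zip(T,S):
    p,e=tri(t,a,s,b); P.append(p); print(a,b,p,"gap",e)
P=np.array(P); print(np.linalg.norm(P-np.roll(P,-1,0),axis=1), "centre",P.mean(0))
u=(P[2]+P[3]-P[0]-P[1])/2; print("x axis",u/np.linalg.norm(u))
go([.504,.025,.12],down(38.5))
E
```

```text
top poly [[409, 133], [458, 139], [445, 199], [398, 194]]
scene poly [[234, 228], [230, 256], [212, 279], [159, 277], [150, 247], [178, 228]]
[407.6 133.4] [215.7 248.3] [ 0.6018 -0.1981  0.1795] gap 0.003496231293079547
[459.4 138.4] [150.  248.3] [ 0.5838 -0.349   0.1768] gap 0.003435016313364082
[445.  200.2] [180.7 227.7] [ 0.412  -0.3294  0.0744] gap 0.0014932938794513311
[398.4 195.6] [235.  227.7] [ 0.4298 -0.1827  0.077 ] gap 0.0018214360843622737
[0.152  0.2009 0.1477 0.2008] centre [ 0.5069 -0.2648  0.1269]
x axis [-0.8558  0.0873 -0.51  ]
pos [ 0.2194 -0.6646  0.2137] shift [ 486.4 -565.6   93.9] turn [ -0.   -0.  -20.2] shift in target axes [ 652.1 -362.5   93.7] q [-74.  22.  99.   0.  59.  -2.]
```

```bash
python3 -m jog '[[0,0,0,0,0,-6.73,91],[0,0,0,0,0,-6.73,91],[0,0,0,0,0,-6.73,91],[32.6,-18.1,0,0,0,0,91],[32.6,-18.1,0,0,0,0,91],[32.6,-18.1,0,0,0,0,91],[32.6,-18.1,0,0,0,0,91],[32.6,-18.1,0,0,0,0,91],[32.6,-18.1,0,0,0,0,91],[32.6,-18.1,0,0,0,0,91],[32.6,-18.1,0,0,0,0,91],[32.6,-18.1,0,0,0,0,91],[32.6,-18.1,0,0,0,0,91],[32.6,-18.1,0,0,0,0,91],[32.6,-18.1,0,0,0,0,91],[32.6,-18.1,0,0,0,0,91],[32.6,-18.1,0,0,0,0,91],[32.6,-18.1,0,0,0,0,91],[32.6,-18.1,0,0,0,0,91],[32.6,-18.1,0,0,0,0,91]]'; python3 -m jog '[[32.6,-18.1,0,0,0,0,91],[32.6,-18.1,0,0,0,0,91],[32.6,-18.1,0,0,0,0,91],[0,0,30,0,0,0,91],[0,0,30,0,0,0,91],[0,0,20,0,0,0,91],[0,0,0,0,0,0,91]]'
python3 - <<'E'
from h import *
go([.504,.025,.008],down(38.5))
s=cam("scene"); crop(s,(270,190,370,290),5,"pics/v1.png")
E
```

```text
time: 1.97
ee_pos: [0.4624, -0.0773, 0.2142]
orientation: [2.966, 1.035, 0.001]
force: [-0.1, -0.8, -0.4]
grip_width: 0.0912
finger_force: 0.0
time: 2.55
ee_pos: [0.5024, 0.0245, 0.1305]
orientation: [-2.964, -1.035, 0.008]
force: [-0.6, 0.4, -0.9]
grip_width: 0.091
finger_force: 0.0
pos [0.5024 0.0245 0.1305] shift [  2.1   1.  122.4] turn [-0.2  0.3 -0. ] shift in target axes [  1.5   0.6 122.5] q [  0.  11. 124.  -0.  45.  52.]
```

View pics/v1.png

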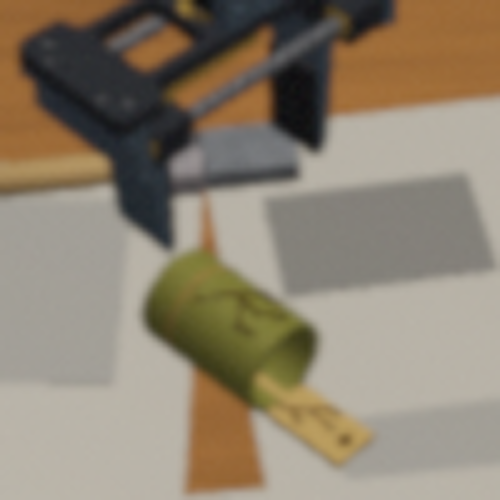

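The fingers straddle the tube: olive tube at crop (230,325), fingertips at (150,240) and (310,140), closing across its axis. Descending and gripping.

```bash
python3 -m jog '[[0.5,0.2,30,0,0,0,80],[0.5,0.2,30,0,0,0,80],[0.5,0.2,30,0,0,0,80],[0,0,20,0,0,0,80],[0,0,12,0,0,0,80],[0,0,0,0,0,0,80],[0,0,0,0,0,0,40],[0,0,0,0,0,0,40],[0,0,0,0,0,0,40],[0,0,0,0,0,0,40],[0,0,0,0,0,0,40],[0,0,0,0,0,0,40]]' 20
python3 - <<'E'
from h import *
go([.504,.025,.008],down(38.5))
E
```

```text
time: 3.6
ee_pos: [0.5072, 0.0247, 0.0131]
orientation: [2.966, 1.035, 0.002]
force: [-1.3, 0.4, 12.9]
grip_width: 0.0546
finger_force: 19.7
pos [0.5072 0.0247 0.0131] shift [-2.3 -2.2  5.1] turn [ 0.1 -0.1 -0. ] shift in target axes [-2.3 -2.2  5.1] q [  0.  24. 124.  -0.  31.  52.]
```

```bash
python3 -m jog '[[0,0,-5,0,0,0,40],[0,0,-5,0,0,0,40],[0,0,-10,0,0,0,40],[0,0,-20,0,0,0,40],[0,0,-35,0,0,0,40],[0,0,-35,0,0,0,40],[0,0,-30,0,0,0,40],[0,0,-10,0,0,0,40],[0,0,0,0,0,0,40],[0,0,0,0,0,0,40]]'
python3 - <<'E'
from h import *
s=cam("scene"); crop(s,(260,130,380,250),5,"pics/v2.png")
# placing: tote centre (.5717,.3092), its +x yaw 197.5; tube middle at tote x=+12
a=np.radians(17.5); c=np.array([.5717,.3092])-.012*np.array([np.cos(a),np.sin(a)]); print(c)
go([c[0],c[1],.17],down(17.5))
st=bot.read_state(); print(st["force"],st["grip_width"],st["ee_pos"])
m=mask(s,(22,90,30),(45,255,150),(260,130,380,260)); k=big(m); r=cv2.minAreaRect(k); print(r)
print(onz(s,[r[0]],st["ee_pos"][2]+.019))
E
```

```text
time: 4.43
ee_pos: [0.5063, 0.0247, 0.162]
orientation: [2.966, 1.035, 0.001]
force: [-0.4, 0.2, -1.5]
grip_width: 0.055
finger_force: 19.7
[0.5603 0.3056]
pos [0.5056 0.0247 0.161 ] shift [ 217.5 -186.    -9.1] turn [-0.   0.1 21. ] shift in target axes [ 136.6 -251.5   -9. ] q [  0.   9. 123.   0.  48.  52.]
[ 0.2415  0.3752 -1.2855] 0.05457766114735263 [0.5056 0.0247 0.161 ]
((318.9615478515625, 215.6923065185547), (24.930980682373047, 23.07046127319336), 29.744882583618164)
[[0.5183 0.0349 0.18  ]]
```

View pics/v2.png

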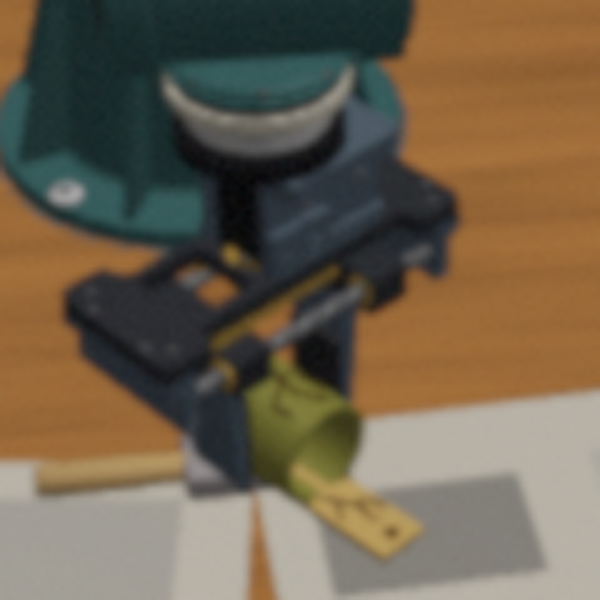

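Run:
```python
from h import *
s=cam("scene"); p=bot.read_state()["ee_pos"]
e=onz(s,[[260+403/5,130+540/5]],p[2]+.014-.024)[0]; d=e-p; a=np.radians(38.5); print("strip end along",d[0]*np.cos(a)+d[1]*np.sin(a),"across",-d[0]*np.sin(a)+d[1]*np.cos(a))
```

```text
strip end along 0.08432306597632089 across 0.005096386187071589
```

```bash
python3 -m jog '[[0,0,0,0,0,7,40],[0,0,0,0,0,7,40],[0,0,0,0,0,7,40],[17.4,-31.4,0,0,0,0,40],[17.4,-31.4,0,0,0,0,40],[17.4,-31.4,0,0,0,0,40],[17.4,-31.4,0,0,0,0,40],[17.4,-31.4,0,0,0,0,40],[17.4,-31.4,0,0,0,0,40],[17.4,-31.4,0,0,0,0,40],[17.4,-31.4,0,0,0,0,40],[0,0,0,0,0,0,40],[0,0,0,0,0,0,40]]'
python3 - <<'E'
from h import *
s=cam("scene"); t=cam("top")
a=np.radians(17.5); c=np.array([.5717,.3092])-.009*np.array([np.cos(a),np.sin(a)])
go([c[0],c[1],.0165],down(17.5))
f=np.hstack([cv2.resize(s["frame"][170:310,370:490],(480,560),interpolation=2),cv2.resize(t["frame"][100:210,190:300],(300,300),interpolation=2)]) if 0 else cv2.resize(s["frame"][170:310,370:490],(480,560),interpolation=2)
cv2.imwrite("pics/v3.png",f[:,:,::-1])
p=bot.read_state()["ee_pos"]
E
```

```text
time: 5.62
ee_pos: [0.5629, 0.3071, 0.1596]
orientation: [3.104, 0.48, -0.005]
force: [-0.4, -0.6, -0.6]
grip_width: 0.0549
finger_force: 19.7
pos [0.5628 0.3052 0.1602] shift [  1.1  -1.2 143.7] turn [ 0.   0.2 -0. ] shift in target axes [  0.7  -1.1 143.7] q [ 26.  20. 108.  -0.  52.  99.]
```

View pics/v3.png

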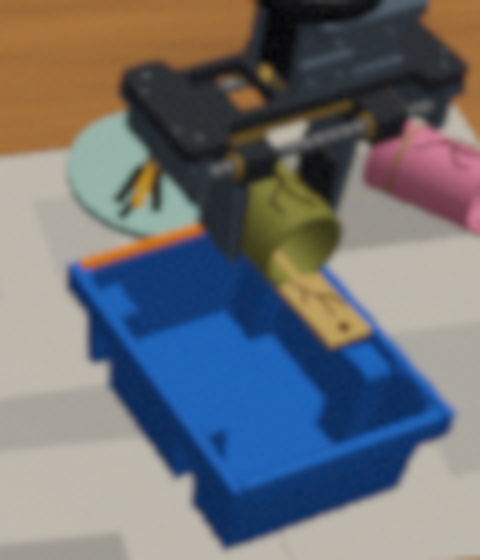

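Run:
```python
from h import *
s=cam("scene")
print(onz(s,[[481.2,273],[430,292.5],[389,236.5]],.08),"expected (.6437,.4103),(.6887,.2679),(.4998,.2081)")
p=bot.read_state()["ee_pos"];e=onz(s,[[370+345/4,170+338/4]],p[2]-.010)[0]-p;a=np.radians(17.5)
print("tip along",e[0]*np.cos(a)+e[1]*np.sin(a),"across",-e[0]*np.sin(a)+e[1]*np.cos(a))
```

```text
[[0.6456 0.4039 0.08  ]
 [0.6901 0.2707 0.08  ]
 [0.5051 0.2125 0.08  ]] expected (.6437,.4103),(.6887,.2679),(.4998,.2081)
tip along 0.0869320309338891 across 0.00143647198534326
```

```bash
python3 -m jog '[[1,-1,25,0,0,0,40],[0,0,30,0,0,0,40],[0,0,30,0,0,0,40],[0,0,20,0,0,0,40],[0,0,15,0,0,0,40],[0,0,10,0,0,0,40],[0,0,5,0,0,0,40],[0,0,0,0,0,0,40],[0,0,0,0,0,0,40]]'; python3 -m jog '[[0,0,2,0,0,0,40],[0,0,2,0,0,0,40],[0,0,0,0,0,0,40],[0,0,0,0,0,0,40]]'; python3 -m jog '[[0,0,1,0,0,0,40],[0,0,1,0,0,0,40],[0,0,0,0,0,0,40],[0,0,0,0,0,0,40]]'
```

```text
time: 6.52
ee_pos: [0.565, 0.3074, 0.0277]
orientation: [-3.105, -0.476, -0.001]
force: [0.2, 0.2, -0.3]
grip_width: 0.0549
finger_force: 19.7
time: 6.85
ee_pos: [0.5646, 0.3074, 0.0233]
orientation: [-3.105, -0.477, -0.001]
force: [0.2, 0.1, -1.2]
grip_width: 0.0547
finger_force: 19.7
time: 7.18
ee_pos: [0.5644, 0.3073, 0.0208]
orientation: [3.105, 0.477, -0.0]
force: [-0.4, -0.2, -0.5]
grip_width: 0.0549
finger_force: 19.7
```

```bash
python3 -m jog '[[0,0,1,0,0,0,40],[0,0,1,0,0,0,40],[0,0,0,0,0,0,40],[0,0,0,0,0,0,40]]';python3 -m jog '[[0,0,1,0,0,0,40],[0,0,1,0,0,0,40],[0,0,0,0,0,0,40],[0,0,0,0,0,0,40]]'
```

```text
time: 7.52
ee_pos: [0.5644, 0.3073, 0.0188]
orientation: [3.105, 0.477, -0.0]
force: [0.2, -0.3, -1.5]
grip_width: 0.0551
finger_force: 19.7
time: 7.85
ee_pos: [0.5644, 0.3073, 0.0168]
orientation: [3.105, 0.477, -0.0]
force: [-0.7, -0.2, -0.8]
grip_width: 0.0547
finger_force: 19.7
```

```bash
python3 -m jog '[[0,0,1,0,0,0,40],[0,0,0,0,0,0,40],[0,0,0,0,0,0,40]]';python3 -m jog '[[0,0,1,0,0,0,40],[0,0,0,0,0,0,40],[0,0,0,0,0,0,40]]';python3 -m jog '[[0,0,1,0,0,0,40],[0,0,0,0,0,0,40],[0,0,0,0,0,0,40]]'
```

```text
time: 8.1
ee_pos: [0.5646, 0.3074, 0.0163]
orientation: [-3.105, -0.477, -0.0]
force: [-2.2, -1.5, 5.2]
grip_width: 0.0549
finger_force: 19.7
time: 8.35
ee_pos: [0.5648, 0.3075, 0.016]
orientation: [3.105, 0.478, 0.0]
force: [-5.6, -3.5, 16.9]
grip_width: 0.0547
finger_force: 19.9
time: 8.6
ee_pos: [0.565, 0.3075, 0.0154]
orientation: [3.105, 0.478, 0.001]
force: [-5.7, -3.9, 21.5]
grip_width: 0.0547
finger_force: 20.0
```

The vase met the floor at z=0.016, as predicted. I back off the press, open to 66 mm and lift out.

```bash
python3 -m jog '[[0,0,-2.5,0,0,0,40],[0,0,0,0,0,0,40],[0,0,0,0,0,0,58],[0,0,0,0,0,0,62],[0,0,0,0,0,0,66],[0,0,0,0,0,0,66],[0,0,0,0,0,0,66],[0,0,-5,0,0,0,66],[0,0,-10,0,0,0,66],[0,0,-20,0,0,0,66],[0,0,-30,0,0,0,66],[0,0,-40,0,0,0,66],[0,0,-40,0,0,0,66],[0,0,-40,0,0,0,66],[0,0,-40,0,0,0,50],[0,0,-40,0,0,0,40],[0,0,0,0,0,0,40]]'
python3 - <<'E'
from h import *
s=cam("scene"); cv2.imwrite("pics/v4.png",cv2.resize(s["frame"][190:310,370:490],(480,480),interpolation=2)[:,:,::-1])
P=np.array([[.6018,-.1981,.1795],[.5838,-.349,.1768],[.412,-.3294,.0744],[.4298,-.1827,.077]])
c=P.mean(0); x=P[2]+P[3]-P[0]-P[1]; y=P[2]+P[1]-P[0]-P[3]
x/=np.linalg.norm(x); y=-y; 
y=P[0]+P[3]-P[1]-P[2]; y/=np.linalg.norm(y); z=np.cross(x,y); print("axes",x,y,z)
# impose 30 deg pitch, level y
yaw=np.arctan2(x[1],x[0]); X=np.array([np.cos(yaw)*np.cos(np.pi/6),np.sin(yaw)*np.cos(np.pi/6),-.5]); 
Y=np.array([-np.sin(yaw),np.cos(yaw),0]); Z=np.cross(X,Y); print(np.degrees(yaw),"y ok?",y@Y,Z)
plain=c-.096*X-.011*Z; print("plain rim",plain,"orange",c+.096*X-.011*Z,"mid",c-.04*Z)
# tool: z=-Z, tool y = X (J6 ~165) ; grasp point 19 mm behind TCP
tz=-Z; ty=X; tx=np.cross(ty,tz); Rm=np.c_[tx,ty,tz]
np.save("Rup.npy",Rm); np.save("plain.npy",plain)
tcp=plain+.019*tz; print("tcp",tcp)
go(tcp-.1*tz,Rm)
go(tcp-.1*tz,down(np.degrees(np.arctan2(tx[1],tx[0]))))
E
```

```text
time: 10.02
ee_pos: [0.5673, 0.3088, 0.2912]
orientation: [-3.102, -0.476, -0.017]
force: [0.9, 0.3, 0.7]
grip_width: 0.0491
finger_force: 0.0
axes [-0.8557  0.0871 -0.51  ] [0.1194 0.9927 0.0177] [ 0.5078 -0.0458 -0.8599]
174.1871225389725 y ok? -0.9996769130261974 [-0.4974  0.0506  0.866 ]
plain rim [ 0.595  -0.2738  0.1654] orange [ 0.4296 -0.2569  0.0694] mid [ 0.5267 -0.2668  0.0923]
tcp [ 0.6045 -0.2747  0.1489]
pos [0.5663 0.3082 0.2873] shift [-184.8  547.9   49.5] turn [ 19.   29.3 110.3] shift in target axes [576.1 -14.9  68.3] q [ 26.  12. 104.   0.  64.  99.]
pos [0.5663 0.3082 0.2873] shift [-184.8  547.9   49.5] turn [ -0.5  -0.2 113.3] shift in target axes [576.1 -47.1  51.7] q [ 26.  12. 104.   0.  64.  99.]
```

View pics/v4.png

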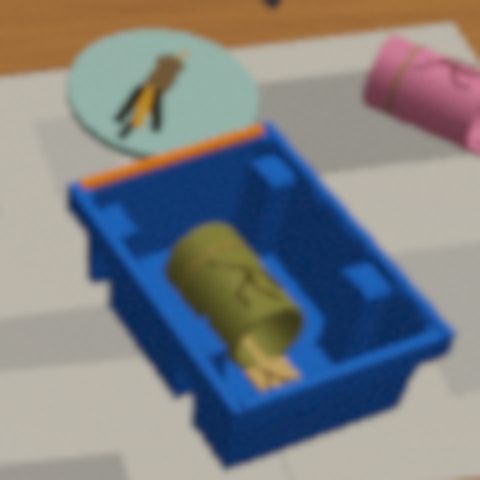

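The vase lies flat and lengthwise between the pillars: tube at crop (235,290), strip towards the plain end at (270,365). Next I turn the tool and move over to the upper tote. Its measured mid height of 92 mm agrees with about 94 mm expected from the stand.

```bash
python3 -m jog '[[0,0,0,0,0,7.1,40],[0,0,0,0,0,7.1,40],[0,0,0,0,0,7.1,40],[0,0,0,0,0,7.1,40],[0,0,0,0,0,7.1,40],[0,0,0,0,0,7.1,40],[0,0,0,0,0,7.1,40],[0,0,0,0,0,7.1,40],[0,0,0,0,0,7.1,40],[0,0,0,0,0,7.1,40],[0,0,0,0,0,7.1,40],[0,0,0,0,0,7.1,40],[0,0,0,0,0,7.1,40],[0,0,0,0,0,7.1,40],[0,0,0,0,0,7.1,40],[0,0,0,0,0,6.8,40]]'; python3 -m jog '[[38.4,-3.1,0,0,0,0,40],[38.4,-3.1,0,0,0,0,40],[38.4,-3.1,0,0,0,0,40],[38.4,-3.1,0,0,0,0,40],[38.4,-3.1,0,0,0,0,40],[38.4,-3.1,0,0,0,0,40],[38.4,-3.1,0,0,0,0,40],[38.4,-3.1,0,0,0,0,40],[38.4,-3.1,0,0,0,0,40],[38.4,-3.1,0,0,0,0,40],[38.4,-3.1,0,0,0,0,40],[38.4,-3.1,0,0,0,0,40],[38.4,-3.1,0,0,0,0,40],[38.4,-3.1,0,0,0,0,40],[38.4,-3.1,0,0,0,0,40],[0,0,0,0,0,0,40],[0,0,0,0,0,0,40]]'
python3 - <<'E'
from h import *
Rm=np.load("Rup.npy"); go(np.load("plain.npy")+(.019-.1)*Rm[:,2],Rm)
E
```

```text
time: 11.4
ee_pos: [0.5962, 0.1855, 0.2591]
orientation: [-2.251, 1.992, 0.257]
force: [0.2, 0.7, -0.1]
grip_width: 0.0401
finger_force: 0.0
time: 12.82
ee_pos: [0.7112, -0.3677, 0.1377]
orientation: [-2.254, 1.991, 0.257]
force: [0.2, 0.6, 0.0]
grip_width: 0.0402
finger_force: 0.0
pos [ 0.7112 -0.3677  0.1377] shift [-134.2  144.8  -68.5] turn [32.3 15.   9.5] shift in target axes [ -81.7   94.5 -167.5] q [-32.  38.  83.   9.  68. 137.]
```

The turn in place ran past J6's range because J1 was still at 26° there, so the tool came out tilted and low. I check for contact, then raise and correct.

Run:
```python
from h import *
go([.70,-.36,.30])
t=cam("top"); s=cam("scene")
m=mask(s,(100,120,40),(130,255,255),(140,215,245,285)); k=big(m); print("scene poly",cv2.approxPolyDP(cv2.convexHull(k),2.5,True)[:,0].tolist())
a=cv2.resize(t["frame"][60:240,340:560],(660,540),interpolation=2); cv2.imwrite("pics/u1.png",a[:,:,::-1])
```

```text
pos [ 0.7112 -0.3677  0.1377] shift [ -42.6   13.4 -156.6] turn [0. 0. 0.] shift in target axes [ -42.6   13.4 -156.6] q [-32.  38.  83.   9.  68. 137.]
scene poly [[234, 228], [230, 256], [212, 279], [159, 277], [150, 247], [178, 228]]
```

View pics/u1.png

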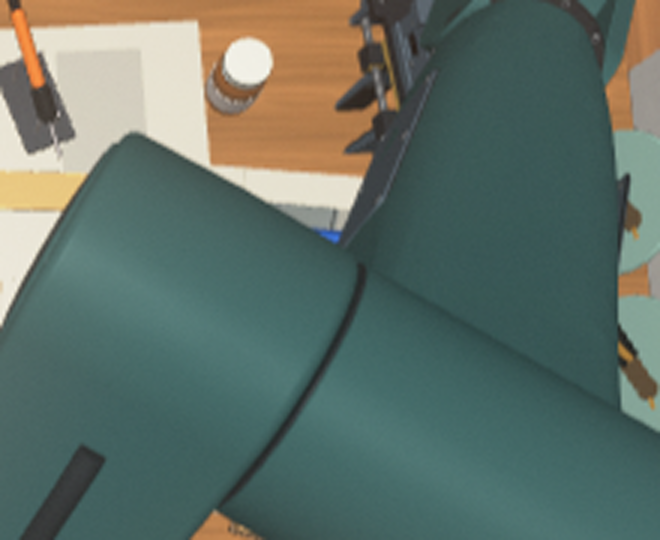

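The scene contour of the upper tote is identical to before, so nothing was touched. The gripper is clear beyond the stand, with fingers at crop (365,120). Raising straight up.

```bash
python3 -m jog '[[-8.5,2.7,-31.3,0,0,0,40],[-8.5,2.7,-31.3,0,0,0,40],[-8.5,2.7,-31.3,0,0,0,40],[-8.5,2.7,-31.3,0,0,0,40],[-8.5,2.7,-31.3,0,0,0,40],[0,0,0,0,0,0,40],[0,0,0,0,0,0,40]]'
python3 - <<'E'
from h import *
Rm=np.load("Rup.npy"); p=np.load("plain.npy")
go(p+(.019-.1)*Rm[:,2],Rm)
E
```

```text
time: 13.5
ee_pos: [0.7012, -0.3575, 0.3046]
orientation: [-2.258, 1.986, 0.249]
force: [-0.2, 0.1, -0.5]
grip_width: 0.04
finger_force: 0.0
pos [ 0.7012 -0.3575  0.3046] shift [-89.2 132.8  91.3] turn [32.  14.8  9.8] shift in target axes [-72.5 168.4 -17.5] q [-32.  29.  80.   9.  79. 139.]
```

```bash
python3 -m jog '[[0,0,0,5.33,2.47,1.63,40],[0,0,0,5.33,2.47,1.63,40],[0,0,0,5.33,2.47,1.63,40],[0,0,0,5.33,2.47,1.63,40],[0,0,0,5.33,2.47,1.63,40],[0,0,0,5.33,2.47,1.63,40],[0,0,0,0,0,0,40],[0,0,0,0,0,0,40]]'
python3 - <<'E'
from h import *
Rm=np.load("Rup.npy"); p=np.load("plain.npy")
go(p+(.019-.1)*Rm[:,2],Rm)
E
```

```text
time: 14.17
ee_pos: [0.6994, -0.3571, 0.3002]
orientation: [-1.839, 2.037, -0.533]
force: [0.2, 0.3, 0.2]
grip_width: 0.0396
finger_force: 0.0
pos [ 0.6994 -0.3571  0.3002] shift [-72.1 164.9 -18.8] turn [ 0.5  0.2 -0.1] shift in target axes [-72.3 164.6 -20.4] q [-33.  15. 102.  22.  38. 138.]
```

```bash
python3 -m jog '[[-14.4,33,-4,0,0,0,40],[-14.4,33,-4,0,0,0,40],[-14.4,33,-4,0,0,0,40],[-14.4,33,-4,0,0,0,40],[-14.4,33,-4,0.5,0.2,0,40],[0,0,0,0,0,0,40],[0,0,0,0,0,0,40]]'
python3 - <<'E'
from h import *
Rm=np.load("Rup.npy"); p=np.load("plain.npy")
go(p+(.019)*Rm[:,2],Rm)
s=cam("scene"); cv2.imwrite("pics/u2.png",cv2.resize(s["frame"][180:300,130:260],(780,720)[0:2],interpolation=2)[:600,:,::-1])
E
```

```text
time: 14.75
ee_pos: [0.555, -0.2701, 0.2365]
orientation: [-1.834, 2.033, -0.546]
force: [1.0, -1.0, -1.0]
grip_width: 0.04
finger_force: 0.0
pos [ 0.555  -0.2701  0.2365] shift [ -0.4   0.9 100.7] turn [-0.1  0.  -0.1] shift in target axes [ -0.4   0.7 100.7] q [-34.   4. 123.  29.  29. 129.]
```

View pics/u2.png

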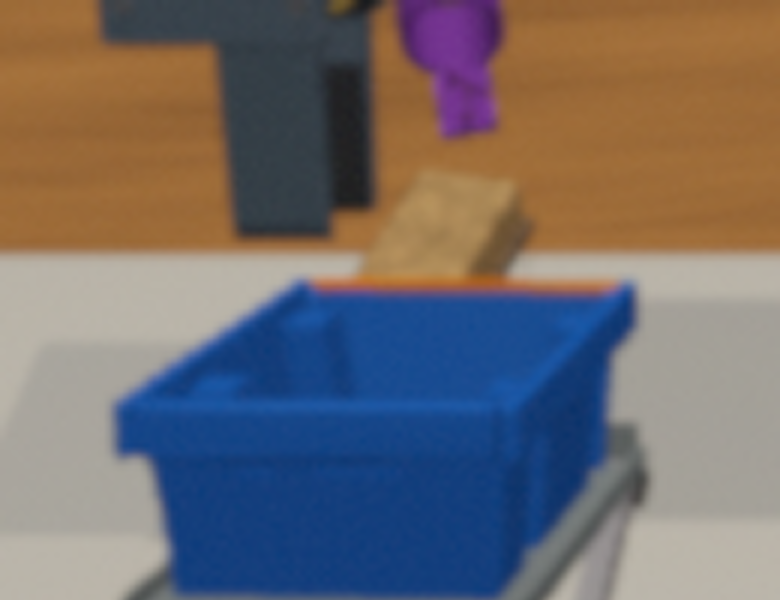

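The fingers straddle the plain end's rim from above: fingertips at crop (285,230), rim corners at (118,410) and (512,405), as predicted. I insert 91 mm so the pads bear on the 22 mm band only.

```bash
python3 -m jog '[[0,0.8,25,0,0,0,40],[0,0,25,0,0,0,40],[0,0,20,0,0,0,40],[0,0,12,0,0,0,40],[0,0,6,0,0,0,40],[0,0,3,0,0,0,40],[0,0,0,0,0,0,40],[0,0,0,0,0,0,40]]'; python3 -m jog '[[0,0,0,0,0,0,20],[0,0,0,0,0,0,10],[0,0,0,0,0,0,4],[0,0,0,0,0,0,4],[0,0,0,0,0,0,4],[0,0,0,0,0,0,4],[0,0,0,0,0,0,4]]' 15;  python3 -m jog '[[0,0,0,0,0,0,2],[0,0,0,0,0,0,2],[0,0,0,0,0,0,2]]' 60
python3 - <<'E'
from h import *
Rm=np.load("Rup.npy"); p=np.load("plain.npy")
go(p+(.019)*Rm[:,2],Rm)
E
```

```text
time: 15.47
ee_pos: [0.601, -0.2762, 0.1589]
orientation: [-1.831, 2.033, -0.552]
force: [-0.1, 0.2, 0.0]
grip_width: 0.0401
finger_force: 0.0
time: 16.05
ee_pos: [0.6004, -0.2759, 0.1584]
orientation: [-1.831, 2.033, -0.551]
force: [-5.4, 1.9, 6.5]
grip_width: 0.0108
finger_force: 15.2
time: 16.3
ee_pos: [0.6004, -0.276, 0.1584]
orientation: [-1.831, 2.033, -0.551]
force: [-4.6, 0.8, 7.3]
grip_width: 0.0103
finger_force: 60.0
pos [ 0.6004 -0.276   0.1584] shift [-1.6  1.4 10.2] turn [-0.3 -0.1 -0.2] shift in target axes [-1.6  1.4 10.2] q [-32.  15. 121.  38.  21. 121.]
```

```bash
python3 -m jog '[[0,0,0,0,0,0,16],[0,0,0,0,0,0,16],[0,0,-4,0,0,0,16],[0,0,0,0,0,0,16],[0,0,0,0,0,0,4],[0,0,0,0,0,0,4],[0,0,0,0,0,0,4],[0,0,0,0,0,0,4]]' 15;  python3 -m jog '[[0,0,0,0,0,0,2],[0,0,0,0,0,0,2],[0,0,0,0,0,0,2]]' 60
```

```text
time: 16.97
ee_pos: [0.5986, -0.2758, 0.1618]
orientation: [-1.831, 2.033, -0.551]
force: [-3.3, 0.5, 5.6]
grip_width: 0.0101
finger_force: 15.0
time: 17.22
ee_pos: [0.5987, -0.2758, 0.1619]
orientation: [-1.831, 2.033, -0.551]
force: [-2.8, 0.9, 6.3]
grip_width: 0.0097
finger_force: 59.8
```

```bash
python3 -m jog '[[0,0,-4,0,0,0,2],[0,0,-8,0,0,0,2],[0,0,-15,0,0,0,2],[0,0,-20,0,0,0,2],[0,0,-20,0,0,0,2],[0,0,-15,0,0,0,2],[0,0,0,0,0,0,2],[0,0,0,0,0,0,2]]'
python3 - <<'E'
from h import *
s=cam("scene"); cv2.imwrite("pics/u3.png",cv2.resize(s["frame"][130:330,100:300],(600,600),interpolation=2)[:,:,::-1]); st=bot.read_state(); print(st["force"],st["wrist_torque"],st["grip_width"])
go([.53,-.27,.42])
E
```

```text
time: 17.88
ee_pos: [0.5574, -0.2716, 0.2331]
orientation: [-1.831, 2.033, -0.553]
force: [-0.2, -0.2, -2.9]
grip_width: 0.0099
finger_force: 58.9
[ 0.328  -0.2164 -2.8602] [ 0.1845  0.3649 -0.0146] 0.00942333517920181
pos [ 0.5573 -0.2713  0.2322] shift [   1.8  -71.1 -175.9] turn [0. 0. 0.] shift in target axes [   1.8  -71.1 -175.9] q [-34.   4. 123.  30.  28. 128.]
```

View pics/u3.png

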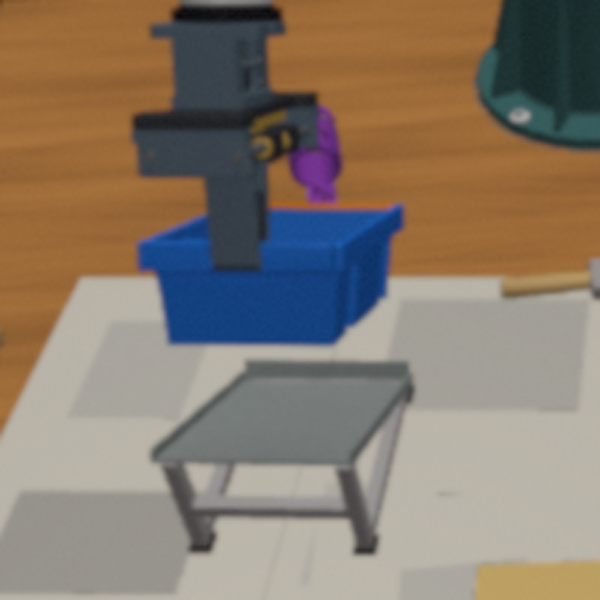

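The tote hangs freely in the grip, clear of the stand, with the fingers centred on the plain rim (crop 240,240; rim from x=140 to 345). That was the tenth picture, so I work from numbers only from here. I raise, level and then swing, keeping J6 falling (tool z negative).

```bash
python3 -m jog '[[0,-7,-18,0,0,0,2],[0,-14,-35,0,0,0,2],[0,-14,-35,0,0,0,2],[0,-14,-35,0,0,0,2],[0,-14,-35,0,0,0,2],[0,-7,-18,0,0,0,2],[0,0,0,-3,0,0,2],[0,0,0,-5,0,0,2],[0,0,0,-5,0,0,2],[0,0,0,-5,0,0,2],[0,0,0,-5,0,0,2],[0,0,0,-4,0,0,2],[0,0,0,-3,0,0,2],[0,0,0,0,0,0,2],[0,0,0,0,0,0,2]]'
python3 - <<'E'
from h import *
go([.53,-.27,.42],down(107.5-203+0))
s=cam("scene"); st=bot.read_state(); print(st["force"],st["grip_width"],R.from_rotvec(st["orientation"]).as_matrix())
m=mask(s,(100,120,40),(130,255,255),(0,60,330,330))
for k in cv2.findContours(m,cv2.RETR_EXTERNAL,cv2.CHAIN_APPROX_NONE)[0]:
    if cv2.contourArea(k)>300: print(cv2.contourArea(k),cv2.boundingRect(k),cv2.approxPolyDP(cv2.convexHull(k),2.5,True)[:,0].tolist())
E
```

```text
time: 19.18
ee_pos: [0.53, -0.268, 0.4181]
orientation: [-2.101, 2.331, -0.005]
force: [0.4, 0.4, -2.8]
grip_width: 0.0096
finger_force: 59.5
pos [ 0.53   -0.268   0.4181] shift [ 2.  -0.2 -1.9] turn [-0.3  0.  -0.5] shift in target axes [ 2.  -0.2 -1.9] q [-29.   2. 102.   0.  76. 157.]
[-0.1861 -0.0793 -2.489 ] 0.009544234916096668 [[-0.1041 -0.9945  0.0051]
 [-0.9946  0.1041 -0.0007]
 [ 0.0002 -0.0052 -1.    ]]
3844.5 (125, 91, 97, 73) [[220, 91], [217, 124], [200, 163], [143, 162], [127, 141], [125, 132], [128, 127], [176, 95]]
7015.5 (0, 60, 98, 126) [[0, 60], [69, 60], [97, 132], [68, 185], [0, 123]]
```

```bash
python3 -m jog '[[0,0,0,0,0,-2.5,2],[0,0,0,0,0,-5.2,2],[0,0,0,0,0,-5.2,2],[0,0,0,0,0,-5.2,2],[0,0,0,0,0,-5.2,2],[0,0,0,0,0,-5.2,2],[0,0,0,0,0,-5.2,2],[0,0,0,0,0,-5.2,2],[0,0,0,0,0,-5.2,2],[0,0,0,0,0,-5.2,2],[0,0,0,0,0,-5.2,2],[0,0,0,0,0,-5.2,2],[0,0,0,0,0,-5.2,2],[0,0,0,0,0,-5.2,2],[0,0,0,0,0,-5.2,2],[0,0,0,0,0,-5.2,2],[0,0,0,0,0,-5.2,2],[0,0,0,0,0,-5.2,2],[0,0,0,0,0,-5.2,2],[0,0,0,0,0,-5.2,2]]'; python3 -m jog '[[0,0,0,0,0,-5.2,2],[0,0,0,0,0,-5.2,2],[0,0,0,0,0,-5.2,2],[0,0,0,0,0,-5.2,2],[0,0,0,0,0,-5.2,2],[0,0,0,0,0,-5.2,2],[0,0,0,0,0,-5.2,2],[0,0,0,0,0,-5.2,2],[0,0,0,0,0,-5.2,2],[0,0,0,0,0,-5.2,2],[0,0,0,0,0,-5.2,2],[0,0,0,0,0,-5.2,2],[0,0,0,0,0,-5.2,2],[0,0,0,0,0,-5.2,2],[0,0,0,0,0,-5.2,2],[0,0,0,0,0,-5.2,2],[0,0,0,0,0,-5.2,2],[0,0,0,0,0,-5.2,2],[0,0,0,0,0,-3.4,2],[0,0,0,0,0,0,2]]'
python3 - <<'E'
from h import *
a=np.radians(17.5);c=np.array([.5717,.3092])-.096*np.array([np.cos(a),np.sin(a)])
go([c[0],c[1],.23],down(107.5))
E
```

```text
time: 20.9
ee_pos: [0.5288, -0.2681, 0.4195]
orientation: [3.136, 0.152, 0.009]
force: [-0.0, 0.4, -2.0]
grip_width: 0.0094
finger_force: 59.5
time: 22.57
ee_pos: [0.5288, -0.2681, 0.4194]
orientation: [1.964, 2.445, 0.004]
force: [-0.9, -0.1, -2.7]
grip_width: 0.0095
finger_force: 59.5
pos [ 0.5288 -0.2681  0.4194] shift [546.5  69.8 188.4] turn [ 0.3  0.2 -5. ] shift in target axes [537.7 118.5 189.4] q [-29.   1. 102.   0.  76. -42.]
```

```bash
python3 -m jog '[[0,0,0,0,0,-5,2],[16.8,3.7,0,0,0,0,2],[33.6,7.4,0,0,0,0,2],[33.6,7.4,0,0,0,0,2],[33.6,7.4,0,0,0,0,2],[33.6,7.4,0,0,0,0,2],[33.6,7.4,0,0,0,0,2],[33.6,7.4,0,0,0,0,2],[33.6,7.4,0,0,0,0,2],[33.6,7.4,0,0,0,0,2],[33.6,7.4,0,0,0,0,2],[33.6,7.4,0,0,0,0,2],[33.6,7.4,0,0,0,0,2],[33.6,7.4,0,0,0,0,2],[33.6,7.4,0,0,0,0,2],[33.6,7.4,0,0,0,0,2],[33.6,7.4,0,0,0,0,2],[16.8,3.7,0,0,0,0,2],[0,0,0,0,0,0,2],[0,0,0,0,0,0,2]]'
python3 - <<'E'
from h import *
a=np.radians(17.5);c=np.array([.5717,.3092])-.096*np.array([np.cos(a),np.sin(a)])
go([c[0],c[1],.23],down(107.5))
E
```

```text
time: 24.23
ee_pos: [0.4817, 0.281, 0.4183]
orientation: [1.86, 2.526, 0.002]
force: [-1.8, -0.1, -2.0]
grip_width: 0.0095
finger_force: 59.5
pos [0.4817 0.281  0.4183] shift [  0.3  -2.4 188.3] turn [ 0.2  0.1 -0.2] shift in target axes [ -0.2  -1.7 188.3] q [ 28.  -2. 106.  -0.  76.  11.]
```

```bash
python3 -m jog '[[0,-1.5,15,0,0,0,2],[0,0,30,0,0,0,2],[0,0,38,0,0,0,2],[0,0,38,0,0,0,2],[0,0,37,0,0,0,2],[0,0,20,0,0,0,2],[0,0,10,0,0,0,2],[0,0,0,0,0,0,2],[0,0,0,0,0,0,2]]'
cat > meas.py <<'E'
from h import *
st=bot.read_state(); Rt=R.from_rotvec(st["orientation"]).as_matrix(); p=st["ee_pos"]; print("tcp",p,"psi",np.degrees(np.arctan2(Rt[1,0],Rt[0,0])))
# nominal tote: x=tool y, y=tool x, z=-tool z ; TCP at (-96,0,+22) from mid
Rn=np.c_[Rt[:,1],Rt[:,0],-Rt[:,2]]; mid=p-Rn@np.array([-.096,0,.022]); print("nominal mid",mid)
M=np.array([[.1,-.076,.04],[.1,.076,.04],[.1,-.076,.018],[.1,.076,.018],[-.1,-.076,.04],[-.1,.076,.04],[.086,-.062,-.04],[.086,.062,-.04]])
for n in("scene","top"):
    c=cam(n); print(n,"pred",[list(map(float,q)) for q in proj(c,mid+M@Rn.T).round(1)])
    u=proj(c,mid+M@Rn.T); b=[int(max(0,u[:,0].min()-20)),int(max(0,u[:,1].min()-20)),int(u[:,0].max()+20),int(u[:,1].max()+20)]
    o=mask(c,(0,150,120),(14,255,255),b); bl=mask(c,(100,120,40),(130,255,255),b)
    for nm,m in(("orange",o),("union",o|bl),("white",mask(c,(0,0,190),(180,40,255),b) if n=="scene" else o)):
        ks=[k for k in cv2.findContours(m,cv2.RETR_EXTERNAL,cv2.CHAIN_APPROX_NONE)[0] if cv2.contourArea(k)>30]
        for k in sorted(ks,key=cv2.contourArea)[-2:]: print(nm,cv2.contourArea(k),cv2.approxPolyDP(cv2.convexHull(k),1.5,True)[:,0].tolist())
E
python3 meas.py
```

```text
time: 24.98
ee_pos: [0.4825, 0.2793, 0.2317]
orientation: [1.861, 2.525, 0.004]
force: [0.7, -0.5, -2.1]
grip_width: 0.0095
finger_force: 59.6
tcp [0.4825 0.2793 0.2317] psi 107.21506124516713
nominal mid [0.5743 0.3077 0.2101]
scene pred [[438.4, 239.8], [500.7, 219.8], [436.9, 247.4], [498.3, 227.4], [391.0, 183.4], [447.1, 168.1], [435.1, 260.1], [483.2, 244.1]]
union 6265.5 [[449, 172], [496, 221], [482, 274], [477, 279], [408, 279], [393, 258], [388, 242], [392, 184], [413, 176]]
top pred [[248.0, 97.8], [195.8, 114.3], [249.3, 100.8], [198.2, 116.9], [269.7, 164.2], [216.5, 181.5], [249.5, 113.6], [209.8, 126.3]]
orange 122.5 [[246, 101], [201, 116], [199, 113], [242, 100]]
orange 202.5 [[175, 78], [181, 77], [187, 80], [203, 101], [202, 103], [191, 108], [187, 107], [175, 95]]
union 202.5 [[175, 78], [181, 77], [187, 80], [203, 101], [202, 103], [191, 108], [187, 107], [175, 95]]
union 1501.5 [[199, 113], [242, 100], [248, 100], [275, 176], [270, 178], [203, 134], [198, 123]]
white 122.5 [[246, 101], [201, 116], [199, 113], [242, 100]]
white 202.5 [[175, 78], [181, 77], [187, 80], [203, 101], [202, 103], [191, 108], [187, 107], [175, 95]]
```

Run:
```python
from h import *
s=cam("scene"); h=hsv(s)
for c in (450,469,485): print(c,[(r,*map(int,h[r,c])) for r in range(216,272,2)])
for c,r in((436,244),(437,250),(440,240),(433,240),(430,235)): print(c,r,h[r,c])
```

```text
450 [(216, 107, 213, 180), (218, 107, 214, 180), (220, 107, 210, 181), (222, 107, 213, 180), (224, 107, 214, 180), (226, 107, 211, 181), (228, 106, 216, 181), (230, 107, 214, 181), (232, 107, 211, 181), (234, 130, 93, 159), (236, 13, 196, 203), (238, 16, 255, 166), (240, 15, 247, 127), (242, 15, 251, 122), (244, 12, 185, 116), (246, 11, 125, 110), (248, 10, 67, 107), (250, 9, 51, 104), (252, 158, 53, 77), (254, 109, 197, 92), (256, 107, 225, 92), (258, 108, 214, 93), (260, 108, 219, 92), (262, 108, 216, 92), (264, 108, 211, 93), (266, 108, 216, 97), (268, 108, 214, 132), (270, 107, 217, 153)]
469 [(216, 108, 216, 92), (218, 109, 203, 93), (220, 108, 222, 92), (222, 108, 216, 92), (224, 108, 213, 92), (226, 108, 216, 92), (228, 176, 102, 122), (230, 17, 255, 202), (232, 16, 255, 161), (234, 15, 249, 126), (236, 13, 199, 127), (238, 10, 63, 130), (240, 9, 24, 106), (242, 9, 25, 104), (244, 8, 40, 101), (246, 130, 77, 80), (248, 114, 41, 118), (250, 19, 20, 180), (252, 20, 21, 182), (254, 15, 6, 164), (256, 111, 74, 169), (258, 108, 179, 170), (260, 107, 212, 141), (262, 107, 217, 121), (264, 108, 208, 98), (266, 108, 216, 92), (268, 108, 219, 92), (270, 108, 216, 91)]
485 [(216, 107, 217, 168), (218, 107, 213, 178), (220, 107, 215, 167), (222, 118, 120, 117), (224, 13, 195, 187), (226, 16, 255, 187), (228, 15, 253, 132), (230, 15, 249, 125), (232, 1, 107, 95), (234, 113, 114, 98), (236, 114, 20, 125), (238, 21, 11, 157), (240, 19, 20, 179), (242, 21, 22, 185), (244, 20, 21, 185), (246, 21, 23, 186), (248, 19, 23, 186), (250, 21, 23, 181), (252, 23, 18, 170), (254, 20, 18, 169), (256, 22, 17, 169), (258, 22, 17, 168), (260, 22, 17, 169), (262, 22, 17, 168), (264, 22, 17, 169), (266, 22, 17, 168), (268, 19, 17, 169), (270, 19, 17, 169)]
436 244 [109 218  90]
437 250 [108 213  92]
440 240 [163  88 139]
433 240 [107 226  89]
430 235 [108 224  91]
```

Run:
```python
from h import *
a=np.radians(17.5);c=np.array([.5717,.3092])-.096*np.array([np.cos(a),np.sin(a)])
go([c[0],c[1],.155],down(107.5))
s=cam("scene"); m=mask(s,(100,120,40),(130,255,255),(370,262,500,320)); k=big(m); print(cv2.approxPolyDP(cv2.convexHull(k),1.5,True)[:,0].tolist())
```

```text
pos [0.4829 0.2799 0.2326] shift [ 1.4 -3.  77.5] turn [ 0.4  0.1 -0.2] shift in target axes [ 1.3 -2.5 77.6] q [ 28.   7. 115.  -0.  57.  11.]
[[482, 274], [467, 291], [426, 305], [398, 266], [398, 262], [473, 262]]
```

```bash
python3 -m jog '[[1.3,-2.5,10,0,0,0,2],[0,0,20,0,0,0,2],[0,0,20,0,0,0,2],[0,0,15,0,0,0,2],[0,0,8,0,0,0,2],[0,0,4,0,0,0,2],[0,0,0,0,0,0,2],[0,0,0,0,0,0,2],[0,0,0,0,0,0,2]]'; python3 meas.py | head -5
python3 - <<'E'
from h import *
s=cam("scene"); h=hsv(s); st=bot.read_state(); Rt=R.from_rotvec(st["orientation"]).as_matrix(); p=st["ee_pos"]
Rn=np.c_[Rt[:,1],Rt[:,0],-Rt[:,2]]; mid=p-Rn@np.array([-.096,0,.024])
for y in(-.05,-.03,.03,.05):
    u=proj(s,(mid+Rn@np.array([.1,y,.04]))[None])[0]; c=int(round(u[0])); print("edge pred",u.round(1),[(r,int(h[r,c][0]),int(h[r,c][2])) for r in range(int(u[1])-5,int(u[1])+8)])
E
```

```text
time: 25.93
ee_pos: [0.4801, 0.2803, 0.1545]
orientation: [1.859, 2.526, 0.004]
force: [-0.1, -1.0, -1.1]
grip_width: 0.0092
finger_force: 59.5
tcp [0.4801 0.2803 0.1545] psi 107.29547941358247
nominal mid [0.5719 0.3088 0.1331]
scene pred [[433.5, 264.6], [492.8, 244.5], [432.1, 271.5], [490.6, 251.4], [388.8, 207.7], [442.4, 192.2], [430.7, 282.4], [476.6, 266.4]]
union 6195.5 [[446, 198], [489, 247], [482, 274], [467, 291], [440, 301], [423, 301], [393, 258], [388, 242], [389, 209], [410, 200]]
top pred [[252.0, 108.5], [203.2, 124.1], [253.1, 111.1], [205.3, 126.3], [272.4, 170.7], [222.8, 187.0], [253.2, 122.7], [215.9, 134.7]]
edge pred [443.8 261.7] [(256, 107, 182), (257, 107, 181), (258, 110, 177), (259, 133, 157), (260, 2, 186), (261, 14, 204), (262, 17, 194), (263, 16, 161), (264, 16, 133), (265, 15, 124), (266, 14, 124), (267, 13, 121), (268, 12, 116)]
edge pred [451.7 259. ] [(253, 107, 181), (254, 106, 181), (255, 108, 178), (256, 125, 163), (257, 177, 179), (258, 13, 203), (259, 17, 198), (260, 16, 169), (261, 15, 137), (262, 15, 126), (263, 15, 124), (264, 13, 122), (265, 11, 118)]
edge pred [475.1 251.1] [(246, 108, 144), (247, 110, 115), (248, 147, 96), (249, 8, 164), (250, 15, 196), (251, 17, 200), (252, 16, 174), (253, 15, 143), (254, 15, 128), (255, 15, 124), (256, 12, 118), (257, 0, 94), (258, 128, 80)]
edge pred [482.7 248.5] [(243, 108, 129), (244, 108, 125), (245, 117, 129), (246, 170, 138), (247, 12, 189), (248, 17, 201), (249, 16, 183), (250, 16, 151), (251, 15, 130), (252, 15, 125), (253, 12, 128), (254, 11, 140), (255, 14, 156)]
```

```bash
python3 -m jog '[[0,0,3,-0.5,0,0,2],[0,0,3,0,0,0,2],[0,0,3,0,0,0,2],[0,0,3,0,0,0,2],[0,0,0,0,0,0,2],[0,0,0,0,0,0,2]]'; python3 -m jog '[[0,0,1,0,0,0,2],[0,0,1,0,0,0,2],[0,0,1,0,0,0,2],[0,0,0,0,0,0,2],[0,0,0,0,0,0,2]]';python3 -m jog '[[0,0,1,0,0,0,2],[0,0,1,0,0,0,2],[0,0,0,0,0,0,2],[0,0,0,0,0,0,2]]'
```

```text
time: 26.58
ee_pos: [0.4795, 0.2799, 0.1413]
orientation: [1.857, 2.523, 0.012]
force: [-0.6, -0.0, -1.5]
grip_width: 0.0098
finger_force: 59.5
time: 27.0
ee_pos: [0.4797, 0.2799, 0.1386]
orientation: [1.856, 2.522, 0.013]
force: [0.9, -0.6, -1.3]
grip_width: 0.0096
finger_force: 59.5
time: 27.33
ee_pos: [0.4797, 0.28, 0.1366]
orientation: [1.856, 2.522, 0.013]
force: [0.9, -0.8, -2.4]
grip_width: 0.0094
finger_force: 59.5
```

```bash
python3 -m jog '[[0,0,1,0,0,0,2],[0,0,1,0,0,0,2],[0,0,0,0,0,0,2],[0,0,0,0,0,0,2]]'; python3 -m jog '[[0,0,1,0,0,0,2],[0,0,0,0,0,0,2],[0,0,0,0,0,0,2]]';python3 -m jog '[[0,0,1,0,0,0,2],[0,0,0,0,0,0,2],[0,0,0,0,0,0,2]]'
```

```text
time: 27.67
ee_pos: [0.4798, 0.2799, 0.1346]
orientation: [1.856, 2.522, 0.013]
force: [-0.1, 0.8, -1.8]
grip_width: 0.0094
finger_force: 59.5
time: 27.92
ee_pos: [0.4798, 0.28, 0.1336]
orientation: [1.856, 2.522, 0.013]
force: [-0.6, -1.3, -0.5]
grip_width: 0.0098
finger_force: 59.5
time: 28.17
ee_pos: [0.4798, 0.28, 0.1327]
orientation: [1.856, 2.522, 0.013]
force: [-0.9, 0.3, 0.2]
grip_width: 0.0096
finger_force: 59.7
```

```bash
python3 -m jog '[[0,0,1,0,0,0,2],[0,0,0,0,0,0,2],[0,0,0,0,0,0,2]]'; python3 -m jog '[[0,0,1,0,0,0,2],[0,0,0,0,0,0,2],[0,0,0,0,0,0,2]]'; python3 meas.py | head -5;  python3 - <<'E'
from h import *
s=cam("scene"); h=hsv(s); st=bot.read_state(); print(st["force"],st["wrist_torque"]); a=np.radians(17.5); Rn=R.from_euler("z",17.5,degrees=True).as_matrix(); mid=np.array([.5717,.3092,.110])
for y in(-.05,-.03,.03,.05):
    u=proj(s,(mid+Rn@np.array([.1,y,.04]))[None])[0]; c=int(round(u[0])); print("edge pred",u.round(1),[(r,int(h[r,c][2])) for r in range(int(u[1])-2,int(u[1])+7)])
E
```

```text
time: 28.42
ee_pos: [0.4798, 0.28, 0.1317]
orientation: [1.856, 2.522, 0.013]
force: [-2.5, -1.2, 0.3]
grip_width: 0.0098
finger_force: 59.9
time: 28.67
ee_pos: [0.4798, 0.28, 0.1311]
orientation: [1.856, 2.522, 0.013]
force: [-6.7, -2.7, 11.2]
grip_width: 0.0094
finger_force: 60.2
tcp [0.4798 0.28   0.1311] psi 107.2962109288165
nominal mid [0.5718 0.3086 0.1103]
scene pred [[431.9, 271.3], [490.4, 251.3], [430.6, 278.1], [488.4, 258.1], [388.0, 214.8], [440.9, 199.2], [429.4, 288.7], [474.7, 272.7]]
union 5554.0 [[481, 276], [467, 291], [426, 305], [393, 258], [388, 242], [389, 215], [409, 207], [445, 205], [487, 251]]
top pred [[253.2, 111.2], [205.4, 126.5], [254.3, 113.6], [207.3, 128.7], [273.4, 172.4], [224.8, 188.4], [254.3, 124.9], [217.7, 136.6]]
[-6.4487 -2.2753 12.0694] [-0.3802  0.7687 -0.001 ]
edge pred [442.7 268.4] [(266, 202), (267, 187), (268, 156), (269, 133), (270, 128), (271, 127), (272, 125), (273, 118), (274, 113)]
edge pred [450.6 265.7] [(263, 202), (264, 194), (265, 165), (266, 138), (267, 130), (268, 128), (269, 129), (270, 134), (271, 124)]
edge pred [473.6 257.7] [(255, 198), (256, 194), (257, 167), (258, 138), (259, 129), (260, 128), (261, 123), (262, 96), (263, 84)]
edge pred [481.1 255.1] [(253, 201), (254, 186), (255, 156), (256, 134), (257, 129), (258, 129), (259, 140), (260, 157), (261, 166)]
```

Contact. The orange rim edge sits within half a pixel of its predicted level position at 70 mm, so the tote is on the ledges. Releasing.

```bash
python3 -m jog '[[0,0,-0.7,0,0,0,2],[0,0,0,0,0,0,2],[0,0,0,0,0,0,2]]' 10; python3 -m jog '[[0,0,0,0,0,0,14],[0,0,0,0,0,0,20],[0,0,0,0,0,0,28],[0,0,0,0,0,0,28],[0,0,0,0,0,0,28],[0,0,-5,0,0,0,28],[0,0,-10,0,0,0,28],[0,0,-20,0,0,0,28],[0,0,-30,0,0,0,28],[0,0,-40,0,0,0,28],[0,0,-40,0,0,0,28],[0,0,-40,0,0,0,28],[0,0,-40,0,0,0,28],[0,0,0,0,0,0,28]]'
python3 - <<'E'
from h import *
s=cam("scene"); h=hsv(s); Rn=R.from_euler("z",17.5,degrees=True).as_matrix(); mid=np.array([.5717,.3092,.110])
for y in(-.05,-.03,.03,.05):
    u=proj(s,(mid+Rn@np.array([.1,y,.04]))[None])[0]; c=int(round(u[0])); print("edge pred",u.round(1),[(r,int(h[r,c][2])) for r in range(int(u[1])-2,int(u[1])+5)])
print("rim corners pred",proj(s,mid+np.array([[.1,-.076,.04],[.1,.076,.04],[-.1,.076,.04],[-.1,-.076,.04]])@Rn.T).round(1).tolist())
m=mask(s,(100,120,40),(130,255,255),(370,180,510,320))|mask(s,(5,150,90),(19,255,255),(380,180,510,290)); print(cv2.approxPolyDP(cv2.convexHull(big(m)),1.5,True)[:,0].tolist())
go([.45,.1,.35])
E
```

```text
time: 29.07
ee_pos: [0.4799, 0.28, 0.1313]
orientation: [1.856, 2.522, 0.013]
force: [-0.1, 0.3, -0.0]
grip_width: 0.0103
finger_force: 9.9
time: 30.23
ee_pos: [0.4792, 0.281, 0.3657]
orientation: [1.853, 2.518, 0.029]
force: [0.9, 0.7, 1.6]
grip_width: 0.0278
finger_force: 0.0
edge pred [442.7 268.4] [(266, 199), (267, 183), (268, 153), (269, 132), (270, 124), (271, 123), (272, 124)]
edge pred [450.6 265.7] [(263, 199), (264, 190), (265, 160), (266, 133), (267, 126), (268, 125), (269, 127)]
edge pred [473.6 257.7] [(255, 198), (256, 192), (257, 163), (258, 136), (259, 127), (260, 124), (261, 119)]
edge pred [481.1 255.1] [(253, 198), (254, 182), (255, 151), (256, 129), (257, 126), (258, 126), (259, 135)]
rim corners pred [[432.4, 272.0], [490.7, 251.7], [441.1, 198.9], [388.3, 214.8]]
[[481, 276], [467, 291], [426, 305], [393, 258], [388, 242], [389, 215], [435, 201], [441, 201], [487, 251]]
pos [0.4783 0.2805 0.3618] shift [-163.9  -80.9   10.4] turn [0. 0. 0.] shift in target axes [-163.9  -80.9   10.4] q [ 28.  -1. 110.  -0.  70.  11.]
```

```bash
python3 -m jog '[[-20,0,0,0,0,0,28],[-35,0,0,0,0,0,28],[-35,0,0,0,0,0,28],[-35,0,0,0,0,0,28],[-35,0,0,0,0,0,28],[-20,0,0,0,0,0,28],[0,0,0,0,0,0,28]]'
python3 - <<'E'
from h import *
t=cam("top"); b=(175,90,310,215)
m=mask(t,(100,120,60),(130,255,255),b)|mask(t,(5,150,120),(19,255,255),b)
P=onz(t,big(m),.15)[:,:2]*1000; print(cv2.minAreaRect(P.astype(np.float32)))
print(bot.sign_off())
E
```

```text
time: 30.87
ee_pos: [0.5308, 0.1048, 0.3564]
orientation: [1.86, 2.52, 0.012]
force: [0.1, -0.1, -0.8]
grip_width: 0.0279
finger_force: 0.0
((565.7551879882812, 305.63995361328125), (214.77281188964844, 151.5406036376953), 17.549619674682617)
the job is handed in; nothing more can be done
None
```

The vase lies lengthwise in the lower tote, and the upper tote stands on its ledges, turned as asked and level to within about a pixel (3 mm) in the camera images. I handed it in at about 31 s, with the gripper clear of everything.

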